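Button chest: butt the tray up and hold the lid open

TASK

The tailor wants to sort buttons from the chest into the loose tray: with the chest still shut, slide the loose button tray flush against the side of the chest that it stands beside, leaving no gap for buttons to fall through and with the two fronts in line to within a finger's width. Then raise the chest's lid by its bar to 50 degrees from shut and hold it steadily there: it falls shut if let go, so the program finishes with the robot still holding the lid open. Leave everything else on the table where it is.

Things in the scene. Friction and masses are not known exactly. Their poses are not given: they have to be found in the camera images.
- chest: fixed wooden button chest, 160 mm deep (its x) by 220 mm wide (its y) by 90 mm high, topped by the lid; origin at the centre of its underside on the table; its x axis points from the front (the robot's side) to the hinged back, its y axis to its left side, z up; its side faces are flat and lie at y = +110 and -110 mm. It stands turned by up to about 15 degrees.
- lid (a joint): the chest's hinged lid, 160 x 220 x 10 mm, 0.3 kg, hinged along the top of the chest's back edge: 0 rad is shut, it grows as the front edge rises, stop at 1.4 rad (80 degrees). Its weight and a light spring pull it shut from every angle: holding it by the bar takes about 3 N. 50 degrees is 0.873 rad.
- lid_bar (a point): middle of the round brass bar handle on the lid: bar 12 mm thick and 110 mm long between its two posts, parallel to the hinge; the centre of the bar is 40 mm above the lid's upper face and, with the lid shut, 140 mm above the table, 30 mm behind the chest's front face. Clear space under the bar. Frame: turns with the lid; shut, it has the axes of the chest.
- lid_hinge (a point): middle of the hinge axis, 90 mm above the table at the chest's back face (x = +80 mm in the chest's frame). The centre of the bar lies 130 mm in front of this axis and 50 mm above it when the lid is shut and turns about it.
- tray_grip (a point): middle of the grip board of the loose open wooden tray (0.4 kg; 160 mm deep along its x, 120 mm wide along its y, rim 45 mm high). The board runs along x over the tray's middle: 14 mm thick, 90 mm long, top edge 90 mm up. This point is 70 mm above the tray's underside, over its centre. The tray stands left or right of the chest, gap 25 to 85 mm, its x within 20 degrees of the chest's.
- clapper: bystander: loose hardwood pressing block, 200 x 60 x 42 mm, on the other side of the chest from the tray; origin at the centre of its underside
- spool: bystander: wooden spool, 38 mm across, 52 mm high, standing in front of the chest; origin at the centre of its underside
- chalk: bystander: flat piece of tailor's chalk, 50 x 40 x 10 mm, in front of the chest; origin at the centre of its underside
- weight: bystander: round steel pattern weight, 68 mm across, 50 mm high, behind the chest; origin at the centre of its underside
- pin_dish: bystander: small white ceramic dish, 70 mm across, 25 mm high, behind the chest; origin at the centre of its underside
- shears: bystander: pair of shears lying to the robot's right, about 230 mm long, 14 mm thick; origin at the pivot, x axis to the blades' tips
- ruler: bystander: wooden ruler, 400 x 40 x 5 mm, lying to the robot's left; origin at the centre of its underside
There are look-alikes about, which are no part of the job. Leave any green look-alike of the part that bears tray_grip alone.

How it is judged:
On the way:
1. the tray stands flush against the chest's side, fronts in line, while the lid is still shut ((y of tray_grip in the frame of chest between 0.1665 and 0.1735 m or y of tray_grip in the frame of chest between -0.1735 and -0.1665 m) and x of tray_grip in the frame of chest between -0.015 and 0.015 m and angle between the x axis of tray_grip and the x axis of chest, either way round below 0.05 rad and height (world z) of tray_grip below 0.074 m and angle between tray_grip's own z axis and vertical below 0.05 rad and value of joint lid below 0.06 rad), for 0.2 s.
At the end, for the whole second after the job is handed in: The lid is held by the robot (at least 0.4 N of contact), still, at 50 degrees within 6 degrees, and the tray stands on the table flush against the chest's side: gap under 3.5 mm, square within 0.05 rad, fronts in line within 15 mm ((y of tray_grip in the frame of chest between 0.1665 and 0.1735 m or y of tray_grip in the frame of chest between -0.1735 and -0.1665 m) and x of tray_grip in the frame of chest between -0.015 and 0.015 m and angle between the x axis of tray_grip and the x axis of chest, either way round below 0.05 rad and height (world z) of tray_grip below 0.074 m and angle between tray_grip's own z axis and vertical below 0.05 rad and value of joint lid between 0.768 and 0.978 rad and velocity of joint lid between -0.05 and 0.05 rad/s and (contact force between chest and the fingers above 0.4 N or contact force between chest and the arm above 0.4 N)); the arm keeps its last pose, push and grip.
It fails at once if a bystander is moved by more than 30 mm (distance of any of clapper, spool, chalk, weight, pin_dish, shears, ruler from where it was at the start of the episode above 0.03 m).
It also fails if it takes over 51 s, if anything falls off the work surface, if the arm or the gripper's body presses on something with over 40 N, if the wrist force passes 120 N, or if a joint passes its speed limit or range.

ROBOT

A 6-joint arm with a two-finger parallel gripper is mounted at the origin on the work surface. World frame = base frame: x ahead of the robot, y to its left, z up, the work surface at z = 0. Lengths are in m, angles in rad, forces in N, time in s.
With the tool pointing down it reaches from about 0.35 to 0.85 m from the base axis. Payload 8.1 kg.
Tool frame: the origin (TCP) lies midway between the tips of the shut fingers; the grasp point (between the pads) lies 19 mm behind it (robot.grip_point_offset is the distance from the TCP to the grasp point, in m); z points along the fingers, y is the line along which they close (so a half turn about z gives the same grasp; the last joint's range is limited). The gripper opens to 93 mm and grips with 3 to 60 N. Pads are 15 mm wide; open, the fingers measure 128 mm over their backs; the gripper's body (75 mm by 188 mm) begins 65 mm behind the grasp point.
Start: joints at [-1.307, 0.13, 1.488, -0, 1.523, -0.085], TCP at [0.205, -0.564, 0.219] pointing down, gripper open.
Joint ranges: [-2.96, 2.96], [-0.89, 2.26], [0.02, 2.5], [-1.34, 4.48], [0, 2.73], [-2.66, 2.66]. Speed limits (rad/s): [2.39, 2.39, 2.79, 3.14, 3.14, 3.14].

INTERFACE

Orientations are given as a rotation vector (axis times angle).
In Python, from plant import robot, read_camera, job gives the robot as it stands.
- The arm moves only by the shell command python3 -m inch 'ROWS' [FORCE]. ROWS is JSON, one flat list of numbers, 5 for each row, row after row: the shift along the world's x, y, z in mm, then the turn about the world's z in degrees, then the opening in per cent of the stroke, from 0 (shut) to 100 (fully open). In form: [dx, dy, dz, yaw, hand, dx, dy, dz, yaw, hand, ...]. A call has 1 to 10 rows; each row is the pose to reach, as a shift and turn from the pose commanded when the call began; what a row does not reach only later rows make up. A row lasts 1/12 s, in which the tool goes at most 41.7 mm and 7.16 degrees, less where a joint would pass 70% of its speed; a pose out of reach is approached as far as the arm can. A call with a gripper value outside its range is refused whole. The fingers move at their own pace and stop on an object; FORCE is the grip in N (left out, the last holds). Time passes only in rows, so rows that repeat a pose let the fingers close. It gives the time, the measured TCP pose, the force, the opening and the grip force at its end, in the units of the state.
- robot.read_state(): the state, without advancing time (a new reading comes with each control period).
- read_camera(name): name is "scene" or "top" or "wrist"; returns a dict with "image" (420x560x3 uint8, blue, green, red), "K" (3x3 intrinsics, pixels), "extrinsics" (4x4, takes a point from world to camera coordinates); the wrist camera has in their place "mount" (4x4, takes a point from camera to tool coordinates, whose origin is the TCP and whose axes are the flange's). Camera axes: x right, y down, z forward; pixel columns grow to the right and rows downward; lengths in m; the calibration is good to about 2 mm. A picture is of the moment at which its call begins: read the wrist's pose just before it. There is no depth.
- job.close_job(): hands the job in; it is judged then, once.
The state is a dict: "t": time; "q": joint angles; "dq": joint speeds; "joint_torque": joint torques, N m; "tool_pos": TCP position; "orientation": TCP orientation; "force": force on the tool from outside, world axes, zero at the start; "wrist_torque": the same for the moment, N m; "opening": finger opening in m; "gripper_force": force on a finger pad.
Only numpy, scipy, OpenCV 4.12 (cv2) and the standard library are available. Lean on these libraries where they do the work, as an engineer would, in place of code of your own. Each camera call takes 0.05 s, during which the arm holds its last target. There are 200 camera calls.

## Working session

There is one attempt and no reset: what is moved stays moved. The work goes in short steps, Python scripts to look and compute and a shell command to move; the robot and the scene stay as the last step left them, time stands still between calls to the robot, and variables do not carry over. Pictures are saved under pics/ and viewed, at most 10 in all, crops included, and the job is handed in when it is done.

```bash
mkdir -p pics; ls; python3 - <<'E'
from plant import robot, read_camera
import cv2,pickle
d={}
for n in("scene","top"):
    c=read_camera(n); d[n]=c
    cv2.imwrite(f"pics/{n}0.png",c["image"])
    print(n,c["K"],c["extrinsics"])
pickle.dump(d,open("cam.pkl","wb"))
print(robot.read_state())
E
```

```text
pics
scene [[417.6078972    0.         273.06009703]
 [  0.         417.6078972  207.89420582]
 [  0.           0.           1.        ]] [[ 0.7587291   0.65133291  0.00977724 -0.34695116]
 [ 0.48950393 -0.56018524 -0.66826522 -0.16306012]
 [-0.42978607  0.51181826 -0.74385886  1.46336553]
 [ 0.          0.          0.          1.        ]]
top [[535.14926085   0.         283.43385066]
 [  0.         535.14926085 209.57097232]
 [  0.           0.           1.        ]] [[-0.06871404 -0.99762669 -0.00440113  0.01208522]
 [-0.97096377  0.06788955 -0.22939131  0.50645354]
 [ 0.22914569 -0.01148907 -0.97332433  1.53192795]
 [ 0.          0.          0.          1.        ]]
{'t': 0.1, 'q': array([-1.30739547e+00,  1.31079240e-01,  1.48915851e+00,  3.01056318e-05,
        1.52298215e+00, -8.54236021e-02]), 'dq': array([ 0.00081022, -0.00060927, -0.00343301, -0.00048103, -0.00038475,
        0.00173872]), 'joint_torque': array([ 1.28643856e-03, -5.61343288e+01, -4.93094516e+01,  7.70542910e-02,
        2.91191682e-02, -2.60743712e-05]), 'tool_pos': array([ 0.20496357, -0.56337334,  0.21770268]), 'orientation': array([-3.09233217e+00, -5.44874434e-01,  1.80021232e-04]), 'force': array([0.33741498, 0.31621202, 0.79743097]), 'wrist_torque': array([-0.00557908,  0.01955278,  0.00281692]), 'gripper_force': 0.0, 'opening': 0.09325160696517039}
```

View pics/scene0.png

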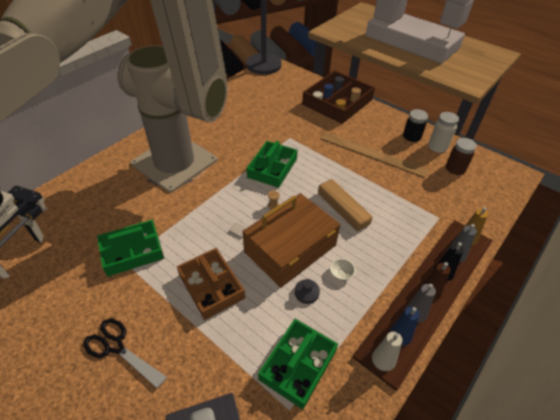

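View pics/top0.png

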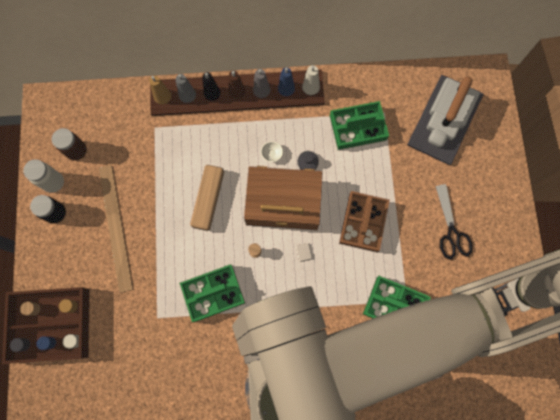

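Candidates for the tray in the top view:
- brown tray at (365,221), beside the chest
- green look-alikes at (212,292), (360,125) and (397,300)
- dark brown box at (47,325), far from the chest

I choose the brown tray at (365,221). It stands on the chest's right side. The chest is at (284,198) and the bar at (281,208). I'll check the choice in a close crop.

```bash
python3 - <<'E'
import cv2,pickle
d=pickle.load(open("cam.pkl","rb"))
im=d["top"]["image"][150:270,235:395]
cv2.imwrite("pics/crop1.png",cv2.resize(im,None,fx=5,fy=5,interpolation=cv2.INTER_CUBIC))
E
```

```text
(no output)
```

View pics/crop1.png

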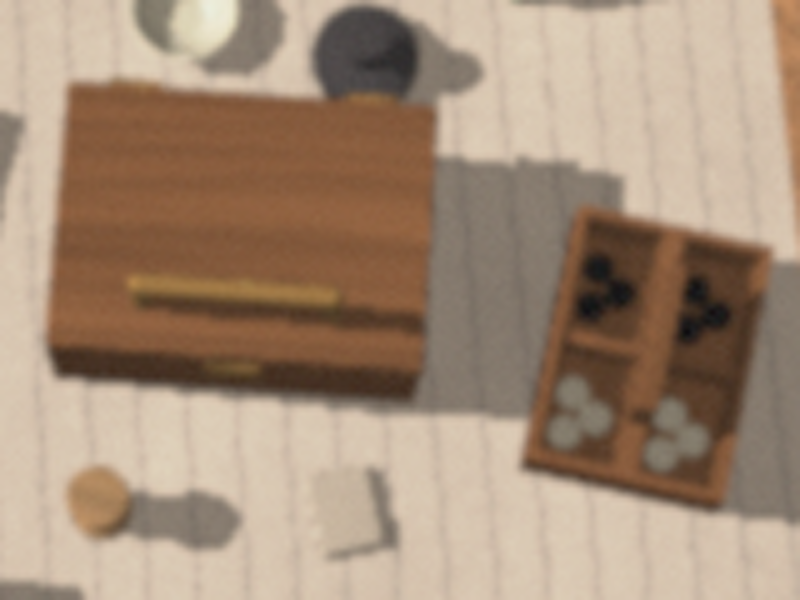

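The brown tray has a grip board along its middle, from (668,240) to (635,480) in the crop. The lid corners are at (68,85), (437,103), (422,360) and (50,347). The tray rim corners are at (580,207), (772,248), (720,506) and (525,466).

```bash
cat > h.py <<'E'
import numpy as np,cv2
from scipy.optimize import least_squares
from scipy.spatial.transform import Rotation as R
def proj(K,E,P):
    p=(E[:3,:3]@np.asarray(P,float).T).T+E[:3,3]; q=p@K.T; return q[:,:2]/q[:,2:]
def model(p,M): # p=x,y,yaw
    c,s=np.cos(p[2]),np.sin(p[2]); M=np.asarray(M,float)
    return np.c_[p[0]+c*M[:,0]-s*M[:,1],p[1]+s*M[:,0]+c*M[:,1],M[:,2]]
def fit(K,E,M,px,p0):
    r=least_squares(lambda p:(proj(K,E,model(p,M))-px).ravel(),p0)
    return r.x,r.fun.reshape(-1,2)
def rel(ch,tr):
    c,s=np.cos(ch[2]),np.sin(ch[2]);d=tr[:2]-ch[:2]
    return c*d[0]+s*d[1],-s*d[0]+c*d[1],np.degrees(tr[2]-ch[2])
LID=[[.08,.11,.1],[.08,-.11,.1],[-.08,-.11,.1],[-.08,.11,.1]]
BAR=[[-.05,.055,.14],[-.05,-.055,.14]]
TRAY=[[.08,.06,.045],[.08,-.06,.045],[-.08,-.06,.045],[-.08,.06,.045]]
E
python3 - <<'E'
from h import *
import pickle
c=pickle.load(open("cam.pkl","rb"))["top"];K,E=c["K"],c["extrinsics"]
u=lambda a:(np.array(a,float)+.5)/5-.5+[235,150]
ch,r=fit(K,E,LID+BAR,u([(68,85),(437,103),(422,360),(50,347),(135,290),(335,297)]),[.6,0,0]);print(ch,np.degrees(ch[2]),r.round(1).tolist())
tr,r=fit(K,E,TRAY,u([(580,207),(772,248),(720,506),(525,466)]),[.6,-.2,0]);print(tr,np.degrees(tr[2]),r.round(1).tolist())
print(rel(ch,tr),model(ch,BAR),model(ch,[[0,-.17,.07]]))
E
```

```text
[ 0.54208916 -0.02478182 -0.12017922] -6.885761826098806 [[-0.9, -0.3], [-0.2, -0.3], [0.9, 1.4], [-1.0, 0.2], [1.1, -0.8], [0.0, -0.3]]
[ 0.45859701 -0.26193415 -0.29462527] -16.88078479252669 [[-0.6, 0.1], [0.1, 0.5], [0.7, 0.2], [-0.2, -0.8]]
(np.float64(-0.05445771810930175), np.float64(-0.24545167265112652), np.float64(-9.995022966427884)) [[ 0.49904376  0.03581598  0.14      ]
 [ 0.48585585 -0.07339061  0.14      ]] [[ 0.52170784 -0.19355564  0.07      ]]
```

```bash
python3 -m inch '[0,0,30,0,60, 30,40,30,-5,60, 60,75,30,-10,60, 90,105,30,-15,60, 120,140,30,-20,60, 150,175,30,-25,60, 180,210,30,-30,60, 210,245,20,-37,60, 235,275,10,-37,60, 254,301,0,-37,60]'; python3 -m inch '[0,0,0,0,40,0,0,0,0,40,0,0,0,0,40]' 15
python3 - <<'E'
from plant import robot, read_camera
import cv2,pickle
s=robot.read_state();c=read_camera("wrist");pickle.dump((s,c),open("w1.pkl","wb"))
cv2.imwrite("pics/w1.png",c["image"]);print(c["mount"],s["tool_pos"],s["orientation"],s["force"])
E
```

```text
t: 0.93
tool_pos: [0.4448, -0.2811, 0.2252]
orientation: [3.106, -0.467, 0.002]
force: [0.8, -1.0, -0.6]
opening: 0.0558
gripper_force: 0.0
t: 1.18
tool_pos: [0.4433, -0.2827, 0.2248]
orientation: [3.107, -0.463, -0.001]
force: [-0.7, 0.6, -0.3]
opening: 0.0406
gripper_force: 0.0
[[-8.77502417e-04 -9.55656030e-01 -2.94483924e-01  8.25424998e-02]
 [ 9.99999021e-01 -1.15956923e-03  7.83227024e-04  7.22078355e-05]
 [-1.08997013e-03 -2.94482948e-01  9.55656112e-01 -1.66685926e-01]
 [ 0.00000000e+00  0.00000000e+00  0.00000000e+00  1.00000000e+00]] [ 0.44326908 -0.28265843  0.22475223] [ 3.10713716e+00 -4.63044791e-01 -1.40965388e-03] [-0.71099297  0.55924398 -0.26369947]
```

View pics/w1.png

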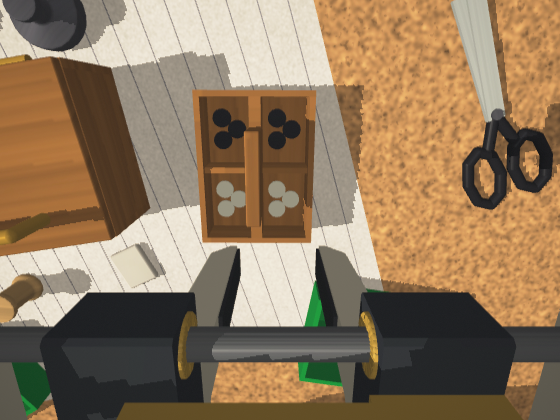

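The wrist view shows the brown tray with rim corners at (193,90), (316,91), (310,242) and (202,243). The board runs along column 253. The chest's right side is at the left: lid corners (52,57) and (112,239), base corners (109,68) and (150,209).

```bash
cat >> h.py <<'E'
def wristE(s,c):
    T=np.eye(4);T[:3,:3]=R.from_rotvec(s["orientation"]).as_matrix();T[:3,3]=s["tool_pos"]
    return np.linalg.inv(T@c["mount"])
def toolyaw(s): x=R.from_rotvec(s["orientation"]).as_matrix()[:,0]; return np.degrees(np.arctan2(x[1],x[0]))
E
python3 - <<'E'
from h import *
import pickle
s,c=pickle.load(open("w1.pkl","rb"));K=c["K"];E=wristE(s,c)
tr,r=fit(K,E,TRAY,np.array([(193,90),(316,91),(310,242),(202,243)]),[.46,-.26,-.3]);print(tr,np.degrees(tr[2]),r.round(1).tolist())
S=[LID[1],LID[2],[.08,-.11,0],[-.08,-.11,0]]
ch,r=fit(K,E,S,np.array([(52,57),(112,239),(109,68),(150,209)]),[.54,-.02,-.12]);print(ch,np.degrees(ch[2]),r.round(1).tolist())
print(rel(ch,tr),toolyaw(s),(tr[:2]-s["tool_pos"][:2])*1000)
E
```

```text
[ 0.46194653 -0.26481439 -0.30336929] -17.38178010954577 [[-0.7, -0.2], [0.3, -0.3], [0.4, 1.1], [0.1, -0.5]]
[ 0.54284198 -0.02571004 -0.13682283] -7.839370665020776 [[-1.1, -0.8], [-0.1, 1.8], [1.3, -0.0], [0.3, -0.8]]
(np.float64(-0.04752647283909987), np.float64(-0.24790360627210387), np.float64(-9.542409444524992)) -16.95238675619636 [18.67744432 17.84403649]
```

```bash
python3 -m inch '[18,18,0,0,40, 18,18,-40,0,40, 18,18,-80,0,40, 18,18,-115,0,40, 18,18,-145,0,40, 18,18,-160,0,40, 18,18,-169,0,40, 18,18,-169,0,40]' 20;  python3 -m inch '[0,0,0,0,0,0,0,0,0,0,0,0,0,0,0,0,0,0,0,0,0,0,0,0,0]'; python3 -c "
from h import *; from plant import robot; print(toolyaw(robot.read_state()))"
```

```text
t: 1.9
tool_pos: [0.4596, -0.2652, 0.0541]
orientation: [-3.105, 0.468, 0.005]
force: [-0.2, -0.2, 0.2]
opening: 0.037
gripper_force: 0.0
t: 2.32
tool_pos: [0.4627, -0.2652, 0.0577]
orientation: [3.106, -0.464, 0.004]
force: [-1.5, 0.1, 6.4]
opening: 0.0136
gripper_force: 20.0
-17.010129182914415
```

```bash
python3 -m inch '[8,8,0,1,0, 16,16,0,3,0, 24,25,0,4,0, 32,34,0,6,0, 40,43,0,7,0, 48,52,0,9,0, 57,61,0,10,0, 57,61,0,10,0, 57,61,0,10,0]' 25
python3 - <<'E'
from plant import robot, read_camera
from h import *
import cv2,pickle
s=robot.read_state();c=read_camera("wrist");t=read_camera("top");pickle.dump((s,c,t),open("w2.pkl","wb"))
print(toolyaw(s))
a=c["image"];b=cv2.resize(t["image"][160:270,240:400],None,fx=3.5,fy=3.5,interpolation=cv2.INTER_CUBIC)
cv2.imwrite("pics/t2.png",cv2.resize(t["image"][150:270,235:395],None,fx=5,fy=5,interpolation=cv2.INTER_CUBIC)); cv2.imwrite("pics/w2.png",a)
E
```

```text
t: 3.07
tool_pos: [0.5207, -0.2032, 0.0577]
orientation: [3.135, -0.191, 0.006]
force: [4.3, 2.6, 5.2]
opening: 0.0134
gripper_force: 25.0
-6.956822234915104
```

View pics/w2.png

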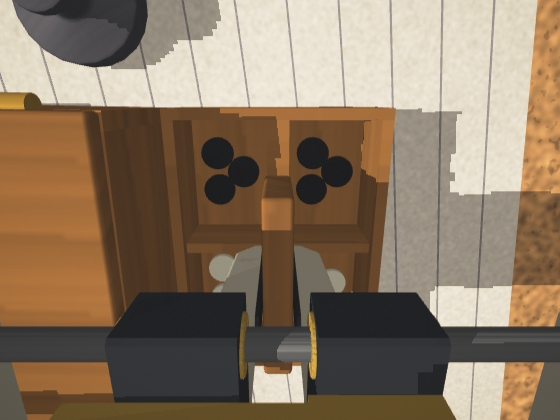

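The tray's back rim corners are at about (162,108) and (396,108), and its left rim reaches (186,290). The lid's right top edge runs from (88,110) to (118,290).

```bash
python3 - <<'E'
from h import *
import pickle
s,c,t=pickle.load(open("w2.pkl","rb"));K=c["K"];E=wristE(s,c)
def ray(p,z):
    Ri=E[:3,:3].T;o=-Ri@E[:3,3];d=Ri@np.linalg.inv(K)@[*p,1];return o+d*(z-o[2])/d[2]
for p,z in[((162,108),.045),((396,108),.045),((186,290),.045),((378,290),.045),((88,110),.1),((118,290),.1)]:print(p,ray(p,z).round(4))
ch=[.5425,-.0252,-.128]
print("predict lid/tray px",proj(K,E,model(ch,LID)[1:2]),proj(K,E,model([.5207,-.2032,-.128],TRAY)).round(0).tolist())
E
```

```text
(162, 108) [ 0.6066 -0.1547  0.045 ]
(396, 108) [ 0.5921 -0.2731  0.045 ]
(186, 290) [ 0.5021 -0.1459  0.045 ]
(378, 290) [ 0.4879 -0.2602  0.045 ]
(88, 110) [ 0.6077 -0.1465  0.1   ]
(118, 290) [ 0.5361 -0.1384  0.1   ]
predict lid/tray px [[ 82.51357147 110.45945364]] [[160.0, 106.0], [396.0, 107.0], [369.0, 365.0], [184.0, 364.0]]
```

View pics/t2.png

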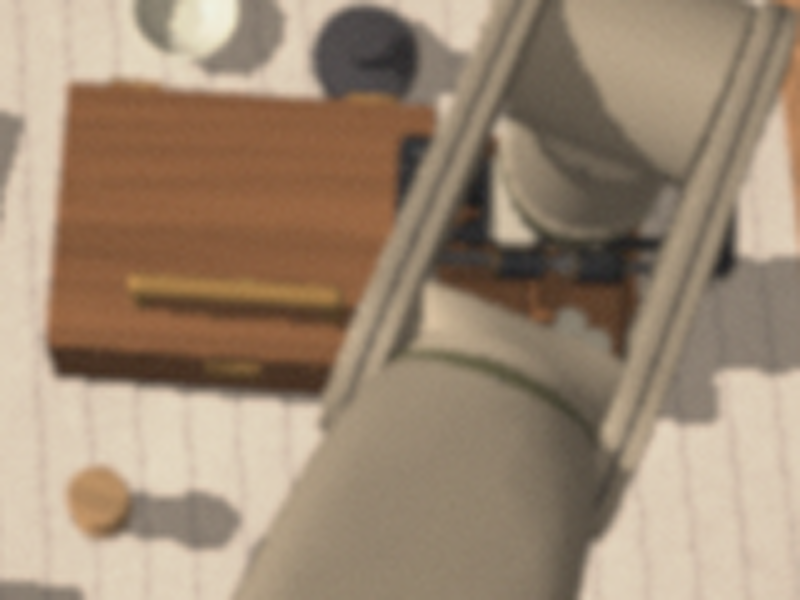

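The gap left is about 8 mm with the backs in line. Next I press in until contact.

```bash
for i in 1 2; do python3 -m inch '[0,1,0,0,0, 0,2,0,0,0, 0,3,0,0,0, 1,4,0,0,0, 1,4,0,0,0,1,4,0,0,0]'; done;  python3 -c "
from h import *; from plant import robot;s=robot.read_state(); print(toolyaw(s),s['wrist_torque'])"
```

```text
t: 3.67
tool_pos: [0.5202, -0.2017, 0.0577]
orientation: [3.133, -0.193, 0.003]
force: [-2.4, -5.7, 9.5]
opening: 0.0139
gripper_force: 25.0
t: 4.17
tool_pos: [0.521, -0.1978, 0.0577]
orientation: [3.132, -0.193, 0.003]
force: [-1.9, -6.3, 9.1]
opening: 0.0141
gripper_force: 25.0
-7.056369179061388 [-0.79571264  0.30834618  0.06179433]
```

```bash
for i in 1 2 3 4; do python3 -m inch '[0,1,0,0,0, 0,2,0,0,0, 0,2,0,0,0]'|grep -E "pos|^force"; done;  python3 -c "
from h import *; from plant import robot;s=robot.read_state(); print(toolyaw(s),s['wrist_torque'])"
```

```text
tool_pos: [0.5213, -0.1958, 0.0577]
force: [-0.7, -7.1, 8.2]
tool_pos: [0.5209, -0.1948, 0.0578]
force: [-2.8, -10.6, 9.4]
tool_pos: [0.5205, -0.1941, 0.0579]
force: [-5.5, -16.1, 9.3]
tool_pos: [0.5205, -0.1939, 0.0582]
force: [-6.2, -24.4, 8.4]
-7.138240948323202 [-3.98614468  1.06670803 -0.40157808]
```

Contact came at y of about -0.194, as predicted. I relax the press, release, rise and look.

```bash
python3 -m inch '[0,-1,0,0,0, 0,-2,0,0,0, 0,-3,0,0,0, 0,-3,0,0,0]'; python3 -m inch '[0,0,0,0,10, 0,0,0,0,20, 0,0,0,0,30, 0,0,0,0,40,0,0,0,0,40, 0,0,20,0,40, 0,0,50,0,40, 0,0,90,0,40,0,0,130,0,40,0,0,170,0,40]'; python3 -m inch '[-10,-30,0,0,40,-10,-30,0,0,40,-10,-30,0,0,40]'
python3 - <<'E'
from plant import robot, read_camera
from h import *
import cv2,pickle
s=robot.read_state();c=read_camera("wrist");pickle.dump((s,c),open("w3.pkl","wb"))
print(toolyaw(s)); cv2.imwrite("pics/w3.png",c["image"])
E
```

```text
t: 5.5
tool_pos: [0.5205, -0.1942, 0.0577]
orientation: [3.131, -0.195, 0.002]
force: [-4.2, -12.6, 7.9]
opening: 0.0141
gripper_force: 25.1
t: 6.33
tool_pos: [0.5198, -0.1899, 0.227]
orientation: [-3.135, 0.191, 0.003]
force: [0.8, 0.1, -0.3]
opening: 0.0372
gripper_force: 0.0
t: 6.58
tool_pos: [0.5104, -0.2212, 0.2263]
orientation: [3.136, -0.194, 0.001]
force: [-0.5, 0.3, 0.2]
opening: 0.0373
gripper_force: 0.0
-7.097939952193038
```

View pics/w3.png

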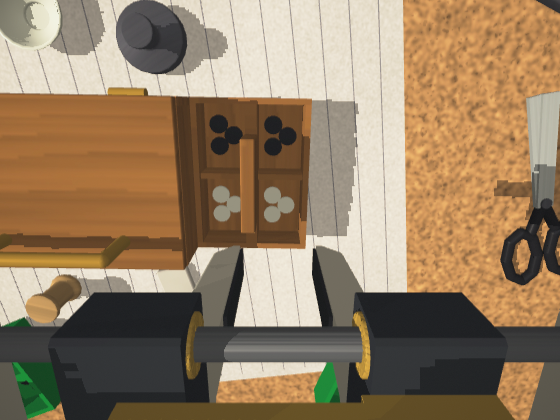

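The tray looks flush along the chest's side. Its rim corners are at (190,98), (312,99), (306,247) and (197,247). The lid's right edge runs from (175,96) to (185,268).

```bash
python3 - <<'E'
from h import *
import pickle,cv2
s,c=pickle.load(open("w3.pkl","rb"));K=c["K"];E=wristE(s,c)
tr,r=fit(K,E,TRAY,np.array([(190,98),(312,99),(306,247),(197,247)]),[.52,-.19,-.12]);print(tr,np.degrees(tr[2]),r.round(1).tolist())
def ray(p,z):
    Ri=E[:3,:3].T;o=-Ri@E[:3,3];d=Ri@np.linalg.inv(K)@[*p,1];return o+d*(z-o[2])/d[2]
a,b=ray((175,96),.1),ray((185,268),.1);f=a-b;print(a,b,np.hypot(*f[:2]),np.degrees(np.arctan2(f[1],f[0])))
# chest from its right lid edge
y=np.arctan2(f[1],f[0]);m=(a+b)/2
ch=[m[0]-np.sin(y)*.11,m[1]+np.cos(y)*.11,y];print(ch,rel(np.array(ch),tr))
im=c["image"][80:270,150:330];cv2.imwrite("pics/c3.png",cv2.resize(im,None,fx=3.1,fy=3.1,interpolation=cv2.INTER_CUBIC))
E
```

```text
[ 0.51966159 -0.1951688  -0.13919227] -7.975129578275299 [[-0.7, -1.2], [-0.0, -0.3], [-0.4, 1.7], [1.2, 0.3]]
[ 0.60693232 -0.14865704  0.1       ] [ 0.45177789 -0.12479021  0.1       ] 0.1569793775028532 -8.74505078157659
[np.float64(0.5460792861537861), np.float64(-0.028002410666662023), np.float64(-0.15262992939261494)] (np.float64(-0.0006949368085063384), np.float64(-0.1692395157591571), np.float64(0.7699212033012898))
```

View pics/c3.png

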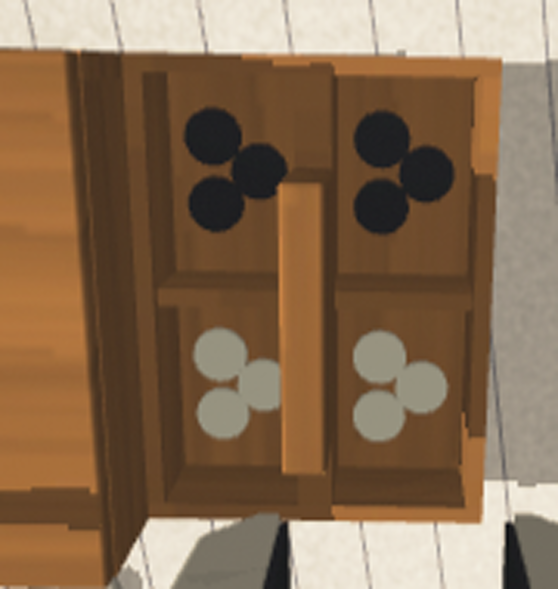

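```bash
python3 -m inch '[0,20,20,7,50, -3,40,20,14,50, -5,60,20,21,50, -7,80,20,28,50, -9,110,20,35,50, -11,140,20,42,50, -14,170,20,49,50, -17,190,20,56,50, -17,201,20,63,50, -17,201,20,70,50]'; python3 -m inch '[0,0,0,7,50,0,0,0,14,50,0,0,0,20,50,0,0,0,20,50,0,0,0,20,50]'
python3 - <<'E'
from plant import robot, read_camera
from h import *
import cv2,pickle
s=robot.read_state();c=read_camera("wrist");pickle.dump((s,c),open("w4.pkl","wb"))
print(toolyaw(s)); cv2.imwrite("pics/w4.png",c["image"])
print(proj(c["K"],wristE(s,c),model([.543,-.026,-.135],BAR)))
E
```

```text
t: 7.47
tool_pos: [0.4925, -0.016, 0.2444]
orientation: [-2.668, -1.653, 0.002]
force: [-0.3, 0.4, 0.3]
opening: 0.0466
gripper_force: 0.0
t: 7.88
tool_pos: [0.4929, -0.0188, 0.2448]
orientation: [-2.354, -2.077, 0.002]
force: [0.3, -0.2, 0.3]
opening: 0.0467
gripper_force: 0.0
82.83923820544696
[[279.14509581 137.72137282]
 [277.82937679 263.64769029]]
```

View pics/w4.png

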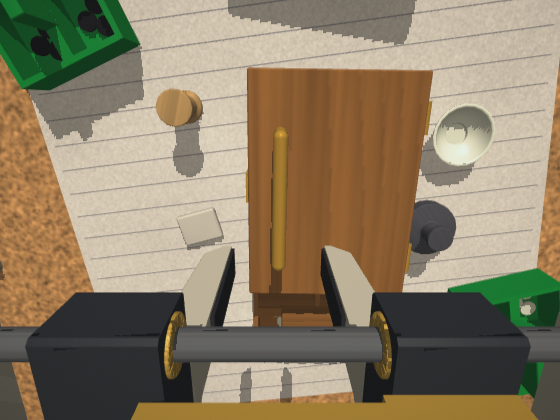

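The bar runs from (281,130) to (278,268), matching the prediction and centred between the fingers. I descend and grip.

```bash
python3 -m inch '[0,0,-30,0,50, 0,0,-60,0,50, 0,0,-85,0,50, 0,0,-105,0,50, 0,0,-115,0,50, 0,0,-120,0,50, 0,0,-120,0,50]' 15; python3 -m inch '[0,0,0,0,0,0,0,0,0,0,0,0,0,0,0,0,0,0,0,0,0,0,0,0,0,0,0,0,0,0]'
```

```text
t: 8.52
tool_pos: [0.493, -0.0194, 0.1252]
orientation: [-2.354, -2.079, 0.002]
force: [-0.1, -0.9, 0.9]
opening: 0.0466
gripper_force: 0.0
t: 9.02
tool_pos: [0.4939, -0.0196, 0.1265]
orientation: [2.353, 2.081, 0.001]
force: [0.7, -0.9, 0.0]
opening: 0.0116
gripper_force: 15.1
```

```bash
python3 -c "
import numpy as np
def d(t):
  t=np.radians(t);x=-130*np.cos(t)+50*np.sin(t)+130;return np.array([.991*x,-.132*x,130*np.sin(t)+50*np.cos(t)-50])
for a in (0,25):
  print([ (d(a+2.5*i)-d(a)).round(1).tolist() for i in range(1,11)])"
```

```text
[[2.3, -0.3, 5.6], [4.8, -0.6, 11.1], [7.6, -1.0, 16.5], [10.6, -1.4, 21.8], [13.8, -1.8, 27.0], [17.2, -2.3, 31.9], [20.9, -2.8, 36.8], [24.7, -3.3, 41.4], [28.8, -3.8, 45.9], [33.0, -4.4, 50.3]]
[[4.4, -0.6, 4.1], [9.0, -1.2, 8.0], [13.8, -1.8, 11.8], [18.7, -2.5, 15.3], [23.8, -3.2, 18.6], [29.0, -3.9, 21.6], [34.3, -4.6, 24.4], [39.8, -5.3, 27.0], [45.3, -6.0, 29.4], [51.0, -6.8, 31.5]]
```

```bash
python3 -m inch '[2,0,6,0,0, 5,-1,11,0,0, 8,-1,17,0,0, 11,-1,22,0,0, 14,-2,27,0,0, 17,-2,32,0,0, 21,-3,37,0,0, 25,-3,41,0,0, 29,-4,46,0,0, 33,-4,50,0,0]'
```

```text
t: 9.85
tool_pos: [0.5246, -0.0239, 0.1769]
orientation: [-2.351, -2.079, 0.007]
force: [-17.1, -3.8, 11.6]
opening: 0.0115
gripper_force: 15.0
```

```bash
python3 -m inch '[4,-1,4,0,0, 9,-1,8,0,0, 14,-2,12,0,0, 19,-2,15,0,0, 24,-3,19,0,0, 24,-3,19,0,0, 24,-3,19,0,0]'; python3 -m inch '[5,-1,3,0,0, 10,-1,6,0,0, 16,-2,8,0,0, 21,-3,11,0,0, 27,-4,13,0,0, 27,-4,13,0,0, 27,-4,13,0,0]'
python3 - <<'E'
from plant import robot, read_camera
from h import *
import cv2,pickle
s=robot.read_state();t=read_camera("scene");u=read_camera("top")
pickle.dump((s,t,u),open("w5.pkl","wb"))
a=cv2.resize(t["image"][150:330,170:370],None,fx=3,fy=3,interpolation=cv2.INTER_CUBIC)
cv2.imwrite("pics/s5.png",a)
E
```

```text
t: 10.43
tool_pos: [0.5506, -0.0272, 0.1972]
orientation: [2.353, 2.08, -0.001]
force: [-9.9, -0.7, 10.0]
opening: 0.0115
gripper_force: 15.0
t: 11.02
tool_pos: [0.5781, -0.0309, 0.2097]
orientation: [2.352, 2.08, 0.001]
force: [-6.1, 0.1, 7.3]
opening: 0.0114
gripper_force: 15.0
```

View pics/s5.png

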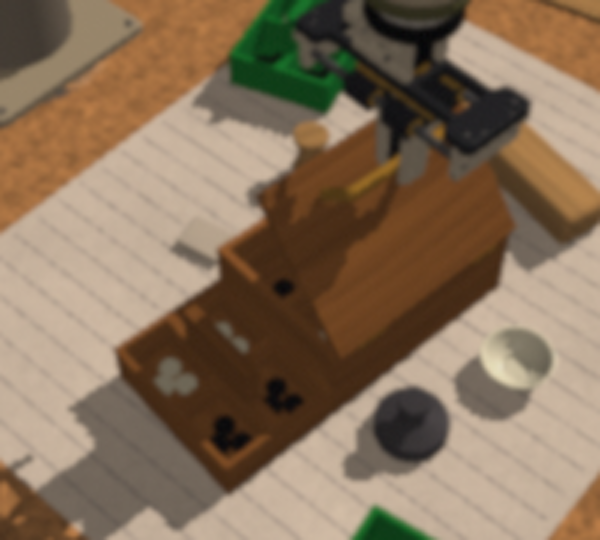

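The scene view shows the lid raised with the fingers on the bar and the tray flush. The lid's right edge runs from (340,357) to (262,195) in the crop. I'll check the angle against that front corner and check the force.

```bash
python3 - <<'E'
from h import *
import pickle
from plant import robot
s,t,u=pickle.load(open("w5.pkl","rb"));K,E=t["K"],t["extrinsics"]
ch=[.543,-.026,-.135]
for a in(40,45,50,55,60):
    r=np.radians(a);c,n=np.cos(r),np.sin(r)
    P=[[.08-.16*c+h*n,-.11,.09+.16*n+h*c] for h in(0,.01)]+[[.08+.01*n,-.11,.09+.01*c]]
    print(a,((proj(K,E,model(ch,P))-[170,150])*3).round(0).tolist())
s=robot.read_state();print(s["t"],s["tool_pos"],s["force"],s["dq"].round(4),s["gripper_force"])
E
python3 -m inch '[0,0,0,0,0,0,0,0,0,0,0,0,0,0,0,0,0,0,0,0,0,0,0,0,0,0,0,0,0,0]'
```

```text
40 [[237.0, 196.0], [241.0, 194.0], [338.0, 357.0]]
45 [[243.0, 194.0], [249.0, 193.0], [339.0, 358.0]]
50 [[251.0, 194.0], [257.0, 194.0], [339.0, 359.0]]
55 [[260.0, 195.0], [266.0, 196.0], [339.0, 360.0]]
60 [[269.0, 197.0], [276.0, 199.0], [340.0, 361.0]]
11.1167 [ 0.57790101 -0.03085869  0.20960402] [-5.70969032 -0.33535185  6.73378884] [ 0.0013 -0.0016  0.0035 -0.001  -0.0029  0.0004] 14.99521717429161
t: 11.62
tool_pos: [0.5778, -0.0308, 0.2096]
orientation: [2.353, 2.08, 0.001]
force: [-4.7, -1.2, 6.5]
opening: 0.012
gripper_force: 15.0
```

```bash
python3 -c "
from plant import job; print(job.close_job())"
```

```text
the job is handed in; nothing more can be done
None
```

The tray is flush against the chest's right side with the fronts in line, and the robot is holding the lid steadily by its bar at about 50 degrees; the job is handed in, with no verdict returned.

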